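Shut and lock the filter panel of a welding-fume unit

TASK

Swing the open front panel of the blue fume-filter unit shut, then lock it with its wing-headed quarter-turn stud: feel for the slot behind the panel, push the stud in through it, turn it a quarter turn clockwise to its stop while pushed in, and let it spring back into its locking notch. Let go and leave the hammer, the stack of plates and the spray bottle where they are.

Things in the scene. Friction and masses are not known exactly. Their poses are not given: they have to be found in the camera images.
- case: Blue sheet-steel fume-filter unit, fixed, 255 deep (x), 234 wide (y), 180 mm high; duct stub on top at the rear to 230 mm. Origin: centre of underside; z up, x from front to back (front faces the robot within 17 degrees). The front slopes: it rises 30 degrees from horizontal towards the back, so its outward normal leans 30 degrees from vertical to -x.
- panel_hinge (a point): Middle of the panel's hinge line (upper edge of the slope, parallel to the case's y, 30 mm behind the case's origin, 180 mm up); the point is on the outer face, 3 mm out from the hinge axis. Its axes turn with the panel: x up-slope towards the hinge, y along the hinge, z outward normal. Panel shut: x rises 30 degrees from the case's x.
- panel (a joint): Opening angle of the panel (rad): 0 shut, grows as its lower free edge swings up about the upper hinge line, at most 1.0. Blue sheet, 180 long down the slope, 228 wide, 3 mm thick. A friction hinge holds it wherever it is left; 1 to 3 N on its face pushes it shut.
- panel_seat (a point): Point on the panel's outer face on the stud's axis: on the panel's centre line, 145 mm down-slope from the hinge line, 36 mm from the free edge. Axes as panel_hinge. Behind it, fixed to the case and hidden once the panel is shut, is the slotted receptacle; the slot's direction is not given: feel for it.
- wing (a point): Centre of the stud's steel wing, a bar 36 long (its x), 10 thick (y), 26 mm tall along the stud's axis (z, outward), captive on the panel on a 12 mm shaft. It is 33 mm off the panel's outer face with the stud out (wing from 20 to 46 mm off), less the stud's depth. A cross pin behind the panel lies parallel to the wing's length.
- stud_depth (a joint): Depth the stud is pushed in (m), 0 out to 0.018; spring 3 N at 0, 7.5 N at 0.018, pushes it out. Panel shut, pin off the slot: stops at 0.003; within 0.15 rad of the slot it goes right in. Beyond 0.0155 it can turn clockwise only. Let go part-turned it rests at 0.015; a quarter turn past the slot it (-0.15 to +0.09 rad) it springs back into the notch at 0.012, locked.
- stud_turn (a joint): Turn of the stud in the panel (rad), growing clockwise as seen facing the panel from outside. At 0 the wing points up and down the slope (the panel's x). Starts at -1.05 to -0.6; stays where left (friction 0.02 N m). The slot lies somewhere from -0.42 to +0.42, does not move. With the stud in, a hard stop lies just past the quarter turn (1.57).
- hammer: Bystander: hammer, about 260 mm long, lying on the table beside the unit. Leave alone.
- plates: Bystander: stack of steel plates, 100 x 75 x 24 mm, on the table beside the unit. Leave alone.
- spray: Bystander: white spray bottle, 60 mm diameter, 160 mm tall, standing beside the unit. Leave alone.

How it is judged:
By the outcome, as a careful person would: the job done as asked, in the order asked, and still so for the second after the job is handed in, with the robot touching nothing.
It also fails if it takes over 54 s, if anything falls off the work surface, if the arm or the gripper's body presses on something with over 40 N, if the wrist force passes 120 N, or if a joint passes its speed limit or range.

ROBOT

A 6-joint arm with a two-finger parallel gripper is mounted at the origin on the work surface. World frame = base frame: x ahead of the robot, y to its left, z up, the work surface at z = 0. Lengths are in mm, angles in degrees, forces in N, time in s.
With the tool pointing down it reaches from about 300 to 850 mm from the base axis. Payload 4.2 kg.
Tool frame: the origin (TCP) lies at the very end of the fingers, on their centre line; the grasp point (between the pads) lies 19 mm behind it; z points along the fingers, y is the line along which they close (so a half turn about z gives the same grasp; the last joint's range is limited). The gripper opens to 91 mm and grips with 3 to 60 N. Pads are 32 mm wide; open, the fingers measure 118 mm over their backs; the gripper's body (76 mm by 178 mm) begins 60 mm behind the grasp point.
Start: joints at [65.947, 18.312, 89.639, -0, 72.044, -1.146], TCP at [223.813, 529.67, 213.976] pointing down, gripper open.
Joint ranges: [-177.97, 177.97], [-48.28, 115.42], [12.27, 149.76], [-77.06, 257.06], [2.81, 150.46], [-146.56, 146.56]. Speed limits (degrees/s): [147.25, 147.25, 180, 180, 180, 180].

INTERFACE

Orientations are given as [roll, pitch, yaw] about the fixed x, y, z axes, in that order (R = Rz(yaw) Ry(pitch) Rx(roll)).
In Python, from workcell import env, eyes gives the robot as it stands.
- The arm moves only by the tool send_rows, never from a script. Its argument "targets" is text: rows parted by semicolons, each of 7 numbers parted by spaces: the shift along the tool's x, y, z in m, then the turn, a rotation vector about the tool's x, y, z in degrees, then the opening in per cent of the stroke, from 0 (shut) to 100 (fully open). A call has 1 to 12 rows; each row is the pose to reach, as a shift and turn from the pose commanded when the call began, along the tool's axes at that moment; what a row does not reach only later rows make up. A row lasts 1/12 s, in which the tool goes at most 41.7 mm and 7.16 degrees, less where a joint would pass 70% of its speed; a pose out of reach is approached as far as the arm can. A call with a gripper value outside its range is refused whole. The fingers move at their own pace and stop on an object; "grip_force" is the grip in N (left out, the last holds). Time passes only in rows, so rows that repeat a pose let the fingers close. It gives the time, the measured TCP pose, the force, the opening and the grip force at its end, in the units of the state.
- env.state(): the state, without advancing time (a new reading comes with each control period).
- eyes.grab_frame(name): name is "scene" or "top"; returns a dict with "image" (400x640x3 uint8, blue, green, red), "fovy" (degrees; the focal length in pixels is half the picture's height over the tangent of half this angle, whatever the lens; pixels are square), "cx", "cy" (the principal point, pixels), "eye" and "attitude" of the camera in the world. Camera axes: x right, y up, looking along -z (the intrinsics and any distortion apply to the point x, -y, -z); pixel columns grow to the right and rows downward; lengths in mm; the calibration is good to about 2 mm. A picture is of the moment at which its call begins. There is no depth.
- env.job_done(): hands the job in; it is judged then, once.
The state is a dict: "time_s": time; "qpos": joint angles; "qvel": joint speeds; "effort": joint torques, N m; "ee_pos": TCP position; "ee_rot": TCP orientation; "force": force on the tool from outside, world axes, zero at the start; "torque": the same for the moment, N m; "gripper_width": finger opening in mm; "gripper_force": force on a finger pad.
Only numpy, scipy, OpenCV 4.12 (cv2) and the standard library are available. Lean on these libraries where they do the work, as an engineer would, in place of code of your own. Each camera call takes 0.05 s, during which the arm holds its last target. There are 200 camera calls.

## Working session

There is one attempt and no reset: what is moved stays moved. The work goes in short steps, Python scripts to look and compute and a tool call to move; the robot and the scene stay as the last step left them, time stands still between calls to the robot, and variables do not carry over. Pictures are saved under pics/ and viewed, at most 10 in all, crops included, and the job is handed in when it is done.

Besides the shell and the picture viewer there is one more tool, called by a JSON object that holds its "method" and its "body", one argument or row to a line. send_rows: Moves the arm, as the interface text tells. Its arguments: {"type":"object","properties":{"targets":{"type":"string"},"grip_force":{"type":"number"}},"required":["targets"]}

```bash
mkdir -p pics; ls; python3 - <<'E'
from workcell import env, eyes
import cv2
s=env.state(); print(s)
for n in("scene","top"):
    f=eyes.grab_frame(n); cv2.imwrite(f"pics/{n}0.png",f["image"]); print({k:v for k,v in f.items() if k!="image"})
E
```

```text
pics
{'time_s': 0.0, 'qpos': array([ 6.59464460e+01,  1.83501225e+01,  8.97070528e+01, -8.27135718e-04,
        7.20439252e+01, -1.14722400e+00]), 'qvel': array([ 0.00832564,  0.04618184, -0.00021643, -0.01235384,  0.01276246,
        0.01741312]), 'effort': array([-1.46170602e-03, -4.12460017e+01, -2.31969541e+01,  7.25578750e-02,
        4.60018404e-02, -1.57407258e-04]), 'ee_pos': array([223.61070381, 529.18041982, 213.13112775]), 'ee_rot': array([-1.79898904e+02, -1.23794337e-03,  1.57093925e+02]), 'force': array([ 0.39905877, -0.24341484,  0.01534814]), 'torque': array([ 0.0001638 , -0.00683171,  0.00283331]), 'gripper_force': 0.0, 'gripper_width': 91.09679031901432}
{'fovy': 44.18319363508315, 'cx': 316.0069258264323, 'cy': 195.24400243056775, 'eye': array([1267.70749338,  133.70456678, 1115.45385346]), 'attitude': array([ 33.1676698 ,   0.68973127, 100.15931467])}
{'fovy': 54.700103075476484, 'cx': 320.6272182673774, 'cy': 194.42544527559468, 'eye': array([601.51512049,  28.41721575, 893.96267234]), 'attitude': array([  3.32055178,  -1.54094313, -90.12683101])}
```

View pics/scene0.png

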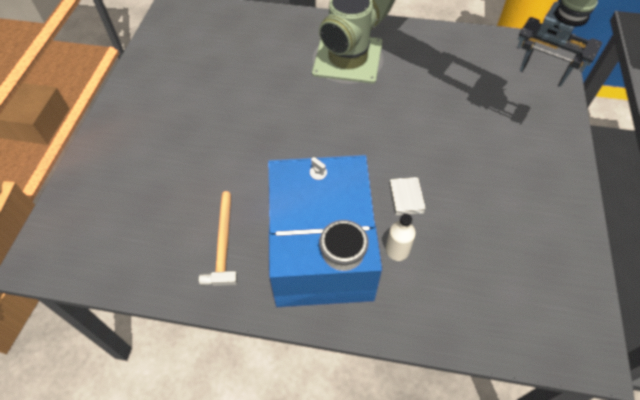

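View pics/top0.png

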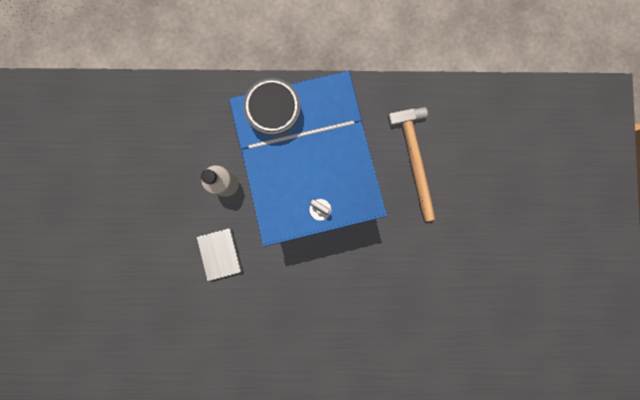

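Scene: blue case about (320,230), with the hinge's white line from (276,233) to (372,228) and the wing at (318,165). Top: hinge line (248,147)-(355,123), wing about (320,209), panel free edge (263,244)-(385,215). I'll zoom in on both and set up ray helpers.

```bash
cat > h.py <<'E'
import numpy as np, cv2
from scipy.spatial.transform import Rotation as R
from workcell import env, eyes
def grab(n,save=None):
    f=eyes.grab_frame(n)
    if save: cv2.imwrite(save,f["image"])
    return f
def ray(f,u,v):
    F=200/np.tan(np.radians(f["fovy"]/2))
    d=R.from_euler('xyz',f["attitude"],degrees=True).apply([(u-f["cx"])/F,-(v-f["cy"])/F,-1])
    return np.array(f["eye"]),d/np.linalg.norm(d)
def onz(f,u,v,z):
    o,d=ray(f,u,v); return o+d*(z-o[2])/d[2]
def proj(f,p):
    F=200/np.tan(np.radians(f["fovy"]/2))
    c=R.from_euler('xyz',f["attitude"],degrees=True).inv().apply(np.array(p)-f["eye"])
    return f["cx"]-F*c[...,0]/c[...,2], f["cy"]+F*c[...,1]/c[...,2]
def tri(f,a,g,b):
    o1,d1=ray(f,*a);o2,d2=ray(g,*b)
    t=np.linalg.lstsq(np.c_[d1,-d2],o2-o1,rcond=None)[0]
    p,q=o1+t[0]*d1,o2+t[1]*d2
    return (p+q)/2,np.linalg.norm(p-q)
E
python3 - <<'E'
from h import *
for n in("scene","top"):
    f=grab(n); im=f["image"]
    x0,y0,w,h=(255,145,140,170) if n=="scene" else (220,60,180,190)
    cv2.imwrite(f"pics/{n}z.png",cv2.resize(im[y0:y0+h,x0:x0+w],None,fx=3.5 if n=="scene" else 3,fy=3.5 if n=="scene" else 3,interpolation=cv2.INTER_CUBIC))
    hsv=cv2.cvtColor(im,cv2.COLOR_BGR2HSV)
    m=cv2.inRange(hsv,(95,120,40),(125,255,255)); m[:140 if n=="scene" else 0]=0; m[:, :250 if n=="scene" else 0]=0; m[:,400:]=0
    c=max(cv2.findContours(m,0,2)[0],key=cv2.contourArea)
    print(n,cv2.approxPolyDP(c,4,True)[:,0].tolist())
    w=cv2.inRange(hsv,(0,0,130),(180,70,255)); w[cv2.dilate(cv2.drawContours(m*0,[cv2.convexHull(c)],-1,255,-1),None)==0]=0
    for k in cv2.findContours(w,0,2)[0]:
        if cv2.contourArea(k)>12: print(cv2.minAreaRect(k),cv2.boxPoints(cv2.minAreaRect(k)).round(1).tolist())
E
```

```text
scene [[365, 156], [319, 158], [328, 170], [319, 181], [308, 174], [309, 159], [269, 161], [269, 271], [278, 306], [373, 299], [381, 266]]
((343.1468811035156, 264.78765869140625), (10.579253196716309, 36.013885498046875), 88.40885925292969) [[325.0, 260.0], [361.0, 259.0], [361.29998779296875, 269.6000061035156], [325.29998779296875, 270.6000061035156]]
((322.2607421875, 234.9613037109375), (92.12303161621094, 41.75244903564453), 15.52410888671875) [[272.29998779296875, 242.6999969482422], [283.5, 202.5], [372.20001220703125, 227.1999969482422], [361.1000061035156, 267.3999938964844]]
((315.2765808105469, 165.77549743652344), (28.829708099365234, 17.0928955078125), 62.241458892822266) [[301.0, 157.0], [316.1000061035156, 149.0], [329.6000061035156, 174.60000610351562], [314.3999938964844, 182.5]]
top [[348, 71], [291, 84], [300, 97], [301, 113], [283, 135], [350, 119], [355, 123], [249, 149], [249, 143], [277, 137], [257, 132], [246, 121], [244, 95], [229, 99], [263, 245], [386, 215]]
((319.5, 209.5), (21.0, 21.0), 90.0) [[309.0, 199.0], [330.0, 199.0], [330.0, 220.0], [309.0, 220.0]]
((256.9117736816406, 144.14707946777344), (4.123106002807617, 18.675243377685547), 75.96376037597656) [[247.39999389648438, 144.39999389648438], [265.5, 139.89999389648438], [266.5, 143.89999389648438], [248.39999389648438, 148.39999389648438]]
((325.30230712890625, 128.1652374267578), (3.943535566329956, 58.69210433959961), 76.67547607421875) [[296.29998779296875, 133.0], [353.3999938964844, 119.5], [354.29998779296875, 123.30000305175781], [297.20001220703125, 136.8000030517578]]
((271.9920959472656, 108.75183868408203), (43.660552978515625, 52.684810638427734), 76.86598205566406) [[241.39999389648438, 93.5], [292.70001220703125, 81.5], [302.6000061035156, 124.0], [251.3000030517578, 136.0]]
```

View pics/scenez.png

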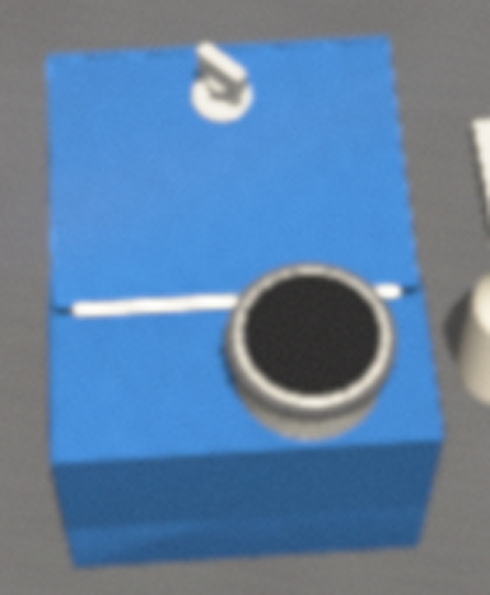

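View pics/topz.png

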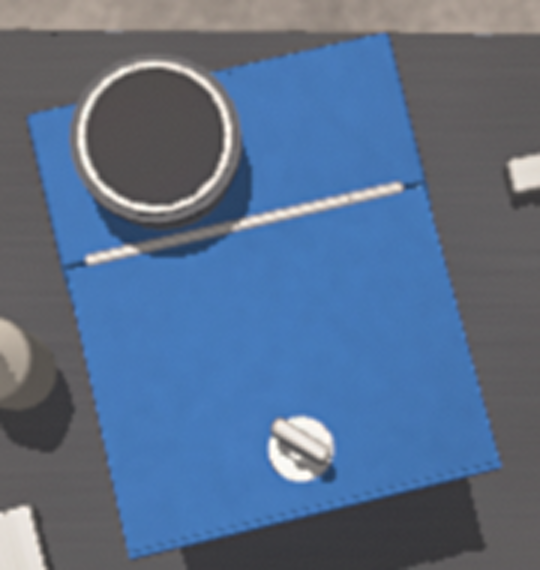

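Top: the wing bar at crop (273,422)-(327,458) sits over its washer at (301,450). Scene: wing at crop (205,45)-(240,85), washer (222,97). The corners and rod ends are clear in both views, so I'll triangulate.

```bash
python3 - <<'E'
from h import *
S=grab("scene");T=grab("top")
s=lambda x,y:(x/3.5+255-.36,y/3.5+145-.36); t=lambda x,y:(x/3+220-.33,y/3+60-.33)
P={}
for k,a,b in [("rod+y",(403,291),(83,261)),("rod-y",(72,310),(404,186)),("rear+y",(441,438),(28,115)),("rear-y",(55,463),(387,34)),
 ("free+y",(389,38),(130,556)),("free-y",(47,57),(500,466)),("washer",(222,97),(301,450)),("wing",(223,64),(300,438))]:
    P[k],e=tri(S,s(*a),T,t(*b)); print(k,P[k].round(1),round(e,1), onz(T,*t(*b),180).round(1), onz(S,*s(*a),180).round(1))
n=lambda a,b:np.linalg.norm(P[a]-P[b])
print("free w",n("free+y","free-y"),"rear w",n("rear+y","rear-y"))
for a,b in (("free+y","free-y"),("rod+y","rod-y"),("rear+y","rear-y")):
    d=P[a]-P[b]; print(a,"yaw",np.degrees(np.arctan2(-d[0],d[1])), (P[a]+P[b])/2)
E
```

```text
rod+y [731.6 144.7 180.6] 0.0 [731.7 144.9 180. ] [731.2 144.7 180. ]
rod-y [779.4 -54.6 180.4] 0.4 [779.5 -54.4 180. ] [779.2 -54.9 180. ]
rear+y [824.3 179.4 176.9] 1.8 [823.2 179.7 180. ] [826.  178.4 180. ]
rear-y [878.3 -44.  174.7] 1.8 [876.4 -44.4 180. ] [880.4 -42.2 180. ]
free+y [551.7 112.4 200. ] 0.2 [550.3 114.8 180. ] [536.  112.1 180. ]
free-y [ 604.6 -109.4  198.7] 1.0 [ 604.6 -112.6  180. ] [ 591.1 -114.9  180. ]
washer [614.5  10.5 194.7] 0.5 [614.7  10.3 180. ] [604.1   8.2 180. ]
wing [620.4  12.3 239. ] 0.1 [622.1  10.9 180. ] [576.9   4.1 180. ]
free w 228.0583774670606 rear w 229.93162563342577
free+y yaw 13.404118151098816 [578.1675953    1.50659649 199.36530443]
rod+y yaw 13.504864345301268 [755.5140047   45.08543652 180.52101448]
rear+y yaw 13.58262844923699 [851.28497852  67.69989207 175.82792632]
```

```bash
cat >> h.py <<'E'
yaw=np.radians(13.5); ex=np.array([np.cos(yaw),np.sin(yaw),0]); ey=np.array([-ex[1],ex[0],0]); ez=np.array([0,0,1.])
n=-.5*ex+np.sqrt(.75)*ez; px=np.sqrt(.75)*ex+.5*ez
A=np.array([756.2,45.1,180.]); seat=A-145*px+3*n
def tool(theta):   # wing turn theta (deg) -> tool rotation
    x=-px; z=-n; return R.from_matrix(np.c_[x,np.cross(z,x),z])*R.from_rotvec([0,0,theta],degrees=True)
def row(P,theta):
    s=env.state(); R0=R.from_euler('xyz',s["ee_rot"],degrees=True)
    print("row",(R0.inv().apply(P-s["ee_pos"])/1000).round(4),(R0.inv()*tool(theta)).as_rotvec(degrees=True).round(2))
def rel():         # where the tool is: seat coords along px, ey, n; tool turn; force
    s=env.state(); R0=R.from_euler('xyz',s["ee_rot"],degrees=True); d=s["ee_pos"]-seat
    print("t",s["time_s"],"px,ey,n",np.round([d@px,d@ey,d@n],1),"rotvec from theta0",(tool(0).inv()*R0).as_rotvec(degrees=True).round(2),
      "F px,ey,n",np.round([s["force"]@px,s["force"]@ey,s["force"]@n],1),"q",s["qpos"].round(1),"tau_n",round(float(s["torque"]@-n),3),"w",round(s["gripper_width"],1),s["gripper_force"])
def arc(phi,off=60,d=150,up=0):
    a=np.radians(phi); return A+off*ey-d*(np.cos(a)*ex+np.sin(-a)*ez)+3*ez*np.cos(a)+up*ez
E
python3 - <<'E'
from h import *
print(seat); rel(); print(arc(5.2,up=50)); row(arc(5.2,up=50),-30)
E
```

```text
[632.63737244  15.43523771 110.09807621]
t 0.3 px,ey,n [-188.6  595.3  228.5] rotvec from theta0 [ 9.56 28.98 35.55] F px,ey,n [-0.5 -0.4 -0.5] q [65.9 18.3 89.7 -0.  72.  -1.1] tau_n 0.005 w 91.0 0.0
[596.93807316  68.56950585 246.58254023]
row [-0.5232 -0.2794 -0.0328] [ -1.8  -31.68 -64.8 ]
```

{"method": "send_rows", "body": {
  "targets": "-0.10 -0.054 -0.02 0 -6 -12 0; -0.20 -0.107 -0.025 0 -12 -25 0; -0.30 -0.16 -0.03 -1 -18 -37 0; -0.523 -0.279 -0.033 -1.8 -31.7 -64.8 0; -0.523 -0.279 -0.033 -1.8 -31.7 -64.8 0; -0.523 -0.279 -0.033 -1.8 -31.7 -64.8 0; -0.523 -0.279 -0.033 -1.8 -31.7 -64.8 0; -0.523 -0.279 -0.033 -1.8 -31.7 -64.8 0; -0.523 -0.279 -0.033 -1.8 -31.7 -64.8 0; -0.523 -0.279 -0.033 -1.8 -31.7 -64.8 0; -0.523 -0.279 -0.033 -1.8 -31.7 -64.8 0; -0.523 -0.279 -0.033 -1.8 -31.7 -64.8 0"
}}

```text
time_s: 1.3
ee_pos: [513.3, 171.2, 240.8]
ee_rot: [-163.9, 25.7, -132.6]
force: [0.8, 1.4, -0.4]
gripper_width: 13.9
gripper_force: 0.0
```

{"method": "send_rows", "body": {
  "targets": "0 0 0 0 0 0 0; 0 0 0 0 0 0 0; 0 0 0 0 0 0 0"
}}

```text
time_s: 1.55
ee_pos: [514.0, 172.2, 240.9]
ee_rot: [-164.0, 25.7, -132.9]
force: [-0.2, -0.1, 0.8]
gripper_width: 0.6
gripper_force: 0.0
```

```bash
python3 - <<'E'
from h import *
rel(); row(arc(5.2,up=50),-30)
for p in (15,8,0,-8,-16,-24,-30): row(arc(p),-30)
row(arc(-30)-4*n,-30)
E
```

```text
t 1.55 px,ey,n [ -2.9 180.1 152.6] rotvec from theta0 [-1.000e-02  3.000e-02 -2.988e+01] F px,ey,n [ 0.2 -0.   0.8] q [  19.     0.8  114.4   -4.8   35.  -111.2] tau_n 0.066 w 0.6 0.0
row [ 0.0149 -0.13    0.0233] [ 0.02 -0.02 -0.12]
row [ 0.0223 -0.1257  0.047 ] [ 0.02 -0.02 -0.12]
row [ 0.0328 -0.1197  0.0607] [ 0.02 -0.02 -0.12]
row [ 0.0429 -0.1139  0.078 ] [ 0.02 -0.02 -0.12]
row [ 0.0509 -0.1093  0.0969] [ 0.02 -0.02 -0.12]
row [ 0.0565 -0.1061  0.1169] [ 0.02 -0.02 -0.12]
row [ 0.0597 -0.1042  0.1376] [ 0.02 -0.02 -0.12]
row [ 0.0605 -0.1038  0.1534] [ 0.02 -0.02 -0.12]
row [ 0.0605 -0.1038  0.1574] [ 0.02 -0.02 -0.12]
```

{"method": "send_rows", "body": {
  "targets": "0.005 -0.04 0.01 0 0 0 0; 0.01 -0.08 0.015 0 0 0 0; 0.013 -0.115 0.02 0 0 0 0; 0.015 -0.13 0.023 0 0 0 0; 0.018 -0.128 0.035 0 0 0 0; 0.022 -0.126 0.047 0 0 0 0; 0.027 -0.123 0.054 0 0 0 0; 0.033 -0.120 0.061 0 0 0 0; 0.038 -0.117 0.069 0 0 0 0; 0.043 -0.114 0.078 0 0 0 0; 0.047 -0.112 0.087 0 0 0 0; 0.051 -0.109 0.097 0 0 0 0"
}}

```text
time_s: 2.55
ee_pos: [597.9, 70.7, 162.3]
ee_rot: [-163.8, 25.8, -132.7]
force: [0.6, -0.2, 0.9]
gripper_width: 0.5
gripper_force: 0.5
```

```bash
python3 - <<'E'
from h import *
rel()
for p in (-12,-16,-20,-24,-27,-30): row(arc(p),-30)
E
```

```text
t 2.55 px,ey,n [ 8.  61.8 55.7] rotvec from theta0 [-3.000e-02 -1.300e-01 -3.007e+01] F px,ey,n [ 0.9 -0.4  0.5] q [   2.6   11.2  115.3   13.4   24.5 -141.8] tau_n -0.006 w 0.5 0.4683523904532194
row [0.0046 0.0005 0.0098] [-0.    0.13  0.07]
row [0.0071 0.002  0.0199] [-0.    0.13  0.07]
row [0.0091 0.0031 0.0302] [-0.    0.13  0.07]
row [0.0104 0.0039 0.0406] [-0.    0.13  0.07]
row [0.011  0.0042 0.0485] [-0.    0.13  0.07]
row [0.0112 0.0043 0.0564] [-0.    0.13  0.07]
```

{"method": "send_rows", "body": {
  "targets": "0.003 0 0.005 0 0 0 0; 0.005 0.001 0.010 0 0 0 0; 0.006 0.001 0.015 0 0 0 0; 0.007 0.002 0.020 0 0 0 0; 0.008 0.003 0.025 0 0 0 0; 0.009 0.003 0.030 0 0 0 0; 0.010 0.003 0.035 0 0 0 0; 0.010 0.004 0.040 0 0 0 0; 0.011 0.004 0.044 0 0 0 0; 0.011 0.004 0.048 0 0 0 0; 0.011 0.004 0.052 0 0 0 0; 0.011 0.004 0.055 0 0 0 0"
}}

```text
time_s: 3.55
ee_pos: [615.6, 71.9, 108.6]
ee_rot: [-163.9, 25.6, -132.9]
force: [-18.1, -7.0, 25.2]
gripper_width: 0.5
gripper_force: 17.5
```

```bash
python3 - <<'E'
from h import *
rel()
E
```

```text
t 3.55 px,ey,n [-3.7 58.9  0.4] rotvec from theta0 [  0.04   0.08 -29.93] F px,ey,n [-4.  -2.6 31.4] q [   2.7   16.8  117.2   18.    17.4 -146.5] tau_n 0.09 w 0.5 17.53289071144536
```

{"method": "send_rows", "body": {
  "targets": "0 0 -0.01 0 0 2 0; 0 0 -0.025 0 0 5 0; 0 0 -0.05 0 0 10 20; 0 0 -0.075 0 0 15 50; 0 0 -0.09 0 0 20 50; 0 0 -0.09 0 0 20 50"
}}

```text
time_s: 4.05
ee_pos: [572.5, 61.5, 190.4]
ee_rot: [-174.1, 29.8, -155.1]
force: [0.6, 0.7, 0.8]
gripper_width: 24.4
gripper_force: 0.0
```

```bash
python3 - <<'E'
from h import *
rel()
ims=[]
for n_ in("scene","top"):
    f=grab(n_); u,v=proj(f,seat+35*n); print(n_,u,v,proj(f,seat)); u,v=int(u),int(v)
    ims.append(cv2.resize(f["image"][v-40:v+40,u-40:u+40],None,fx=5,fy=5,interpolation=cv2.INTER_CUBIC))
cv2.imwrite("pics/w1.png",np.hstack(ims))
E
```

```text
t 4.05 px,ey,n [-1.1 58.8 93.4] rotvec from theta0 [ 0.15 -0.29 -9.88] F px,ey,n [1.  0.6 0.4] q [   1.6    7.   115.9   12.6   27.9 -121.4] tau_n 0.113 w 24.4 0.0
scene 318.64812280823344 186.08558362787295 (np.float64(319.1841391303831), np.float64(199.07182647819286))
top 318.96711732994237 209.5874459791097 (np.float64(316.59959896959276), np.float64(201.47840179348157))
```

View pics/w1.png

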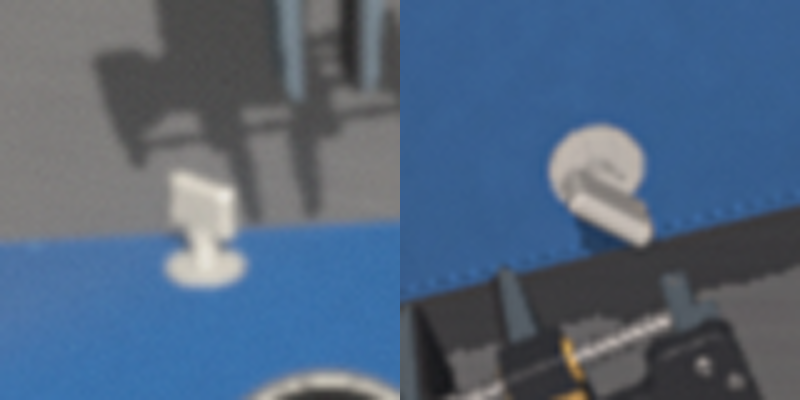

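Panel is shut flush. The wing's outer end runs (575,200)-(645,238) in the right crop, with the washer centred at (597,167), within about 1 px of my prediction.

```bash
python3 - <<'E'
from h import *
f=grab("top")
def onp(u,v,h):
    o,d=ray(f,u,v); t=((seat+h*n-o)@n)/(d@n); q=o+t*d-seat; return np.round([q@px,q@ey],1)
c=lambda x,y:((x-400)/5+278-.4,y/5+169-.4)
a=onp(*c(575,200),46);b=onp(*c(645,238),46);print(a,b,(a+b)/2,np.linalg.norm(a-b),"theta",np.degrees(np.arctan2(-(a-b)[1],(a-b)[0])),"washer",onp(*c(597,167),2))
im=f["image"]
rel(); row(seat+75*n,-20); row(seat+24*n,-20)
E
```

```text
[11.5 11.8] [-12.1 -11.3] [-0.3   0.25] 33.02377931127811 theta -44.3865782617579 washer [-0.3 -0.5]
t 4.2 px,ey,n [-3.9 59.2 90.1] rotvec from theta0 [  0.04   0.08 -10.04] F px,ey,n [-0.1  0.2  0. ] q [   1.6    7.3  116.1   12.6   27.8 -121.6] tau_n 0.063 w 36.4 0.0
row [ 0.0065 -0.0589  0.0152] [-0.02 -0.08 -9.96]
row [ 0.0064 -0.0589  0.0662] [-0.02 -0.08 -9.96]
```

{"method": "send_rows", "body": {
  "targets": "0.002 -0.02 0.005 0 0 -3 50; 0.004 -0.04 0.01 0 0 -6 50; 0.0065 -0.059 0.015 0 0 -10 50; 0.0065 -0.059 0.028 0 0 -10 50; 0.0065 -0.059 0.041 0 0 -10 50; 0.0065 -0.059 0.054 0 0 -10 50; 0.0065 -0.059 0.066 0 0 -10 50; 0.0065 -0.059 0.066 0 0 -10 50",
  "grip_force": 10
}}

```text
time_s: 4.87
ee_pos: [620.8, 14.4, 129.1]
ee_rot: [-168.9, 27.6, -143.9]
force: [0.5, -0.5, 0.1]
gripper_width: 45.5
gripper_force: 0.0
```

```bash
python3 - <<'E'
from h import *
rel(); row(seat+24*n,-20)
E
```

```text
t 4.8667 px,ey,n [-0.6  1.8 22.3] rotvec from theta0 [  0.05   0.47 -19.92] F px,ey,n [ 0.4 -0.6 -0.1] q [  -4.4   15.6  114.8   22.6   22.8 -146.5] tau_n 0.074 w 45.5 0.0
row [ 0.     -0.0019 -0.0017] [ 0.03 -0.47 -0.08]
```

{"method": "send_rows", "body": {
  "targets": "0 -0.002 -0.002 0 0 2 50; 0 -0.002 -0.002 0 0 2 0; 0 -0.002 -0.002 0 0 2 0; 0 -0.002 -0.002 0 0 2 0; 0 -0.002 -0.002 0 0 2 0; 0 -0.002 -0.002 0 0 2 0; 0 -0.002 -0.002 0 0 2 0; 0 -0.002 -0.002 0 0 2 0; 0 -0.002 -0.002 0 0 2 0",
  "grip_force": 10
}}

```text
time_s: 5.62
ee_pos: [620.7, 12.9, 134.8]
ee_rot: [-169.9, 28.2, -146.1]
force: [-1.8, 7.2, 0.9]
gripper_width: 9.8
gripper_force: 10.0
```

```bash
python3 - <<'E'
from h import *
rel(); row(seat+24*n,-20)
E
```

```text
t 5.6167 px,ey,n [ 1.8  0.3 27.5] rotvec from theta0 [  0.08   0.22 -17.88] F px,ey,n [0.4 7.4 0.8] q [  -4.6   15.1  114.6   22.6   23.4 -144.6] tau_n 0.042 w 9.8 9.98948872089386
row [0.0018 0.0002 0.0035] [-0.04 -0.23 -2.12]
```

{"method": "send_rows", "body": {
  "targets": "-0.0002 0.0007 0 0 0 0 0; -0.0002 0.0007 0 0 0 0 0; -0.0002 0.0007 0.002 0 0 0 0; -0.0002 0.0007 0.0035 0 0 0 0; -0.0002 0.0007 0.005 0 0 0 0; -0.0002 0.0007 0.005 0 0 0 0",
  "grip_force": 30
}}

```text
time_s: 6.12
ee_pos: [622.6, 13.5, 131.6]
ee_rot: [-169.9, 28.2, -146.1]
force: [-11.4, 2.0, 14.9]
gripper_width: 9.9
gripper_force: 30.0
```

```bash
python3 - <<'E'
from h import *
rel()
E
```

```text
t 6.1167 px,ey,n [ 1.9  0.5 23.8] rotvec from theta0 [  0.12   0.19 -17.9 ] F px,ey,n [-1.7  4.5 18.2] q [  -4.5   15.5  114.6   22.9   22.9 -144.9] tau_n 0.076 w 9.9 30.02208173274994
```

{"method": "send_rows", "body": {
  "targets": "0 0 -0.003 0 0 0 0; 0 0 -0.005 0 0 0 0; 0 0 -0.005 0 0 0 0; 0.0018 0.001 -0.005 0 0 0 0; 0.0018 0.001 -0.005 0 0 0 0; 0.0018 0.001 -0.005 0 0 0 0",
  "grip_force": 3
}}

```text
time_s: 6.62
ee_pos: [619.8, 12.4, 134.1]
ee_rot: [-169.7, 28.3, -146.1]
force: [-0.8, 4.8, 2.8]
gripper_width: 10.2
gripper_force: 3.0
```

{"method": "send_rows", "body": {
  "targets": "0 0 0 0 0 0 0; 0 0 0 0 0 0 0; 0 0 0 0 0 4 0; 0 0 0 0 0 8 0; 0 0 0 0 0 12 0; 0 0 0.002 0 0 12 0; 0 0 0.004 0 0 12 0; 0 0 0.005 0 0 12 0; 0 0 0.005 0 0 12 0",
  "grip_force": 30
}}

```text
time_s: 7.37
ee_pos: [622.2, 12.9, 130.0]
ee_rot: [-176.3, 29.7, -159.6]
force: [-2.8, 2.4, 7.4]
gripper_width: 9.9
gripper_force: 30.0
```

```bash
python3 - <<'E'
from h import *
rel()
E
```

```text
t 7.3667 px,ey,n [ 0.6 -0.1 22.7] rotvec from theta0 [ 0.25  0.1  -5.98] F px,ey,n [1.8 3.  7.5] q [  -4.5   15.5  114.9   23.1   22.5 -133.2] tau_n 0.104 w 9.9 30.001245439052582
```

{"method": "send_rows", "body": {
  "targets": "0 0 0.002 0 0 0 0; 0 0 0.004 0 0 0 0; 0 0 0.004 0 0 0 0"
}}

```text
time_s: 7.62
ee_pos: [624.2, 13.4, 126.7]
ee_rot: [-176.4, 29.7, -159.7]
force: [1.4, 5.4, 2.1]
gripper_width: 9.9
gripper_force: 30.0
```

```bash
python3 - <<'E'
from h import *
rel()
E
```

```text
t 7.6167 px,ey,n [ 0.8 -0.  18.7] rotvec from theta0 [ 0.25  0.06 -5.91] F px,ey,n [3.3 4.9 0.5] q [  -4.4   15.9  114.9   23.5   22.  -133.5] tau_n 0.399 w 9.9 29.99583274126053
```

{"method": "send_rows", "body": {
  "targets": "0 0 0.002 0 0 0 0; 0 0 0.004 0 0 0 0; 0 0 0.006 0 0 0 0; 0 0 0.008 0 0 0 0; 0 0 0.009 0 0 0 0; 0 0 0.009 0 0 0 0"
}}

```text
time_s: 8.12
ee_pos: [628.1, 14.3, 120.1]
ee_rot: [-176.4, 29.8, -159.8]
force: [-7.8, 2.3, 11.3]
gripper_width: 10.0
gripper_force: 30.0
```

```bash
python3 - <<'E'
from h import *
rel()
E
```

```text
t 8.1167 px,ey,n [ 0.9 -0.1 11. ] rotvec from theta0 [ 0.25  0.02 -5.81] F px,ey,n [-0.4  4.1 13.3] q [  -4.3   16.7  115.    24.3   21.2 -134.2] tau_n 0.688 w 10.0 30.0373113155365
```

{"method": "send_rows", "body": {
  "targets": "0 0 0.0015 0 0 0 0; 0 0 0.0015 0 0 0 0; 0 0 0.0015 0 0 3 0; 0 0 0.0015 0 0 6 0; 0 0 0.0015 0 0 10 0; 0 0 0.0015 0 0 10 0",
  "grip_force": 40
}}

```text
time_s: 8.62
ee_pos: [629.4, 14.4, 117.8]
ee_rot: [177.9, 29.9, -171.3]
force: [-2.6, 2.2, 8.2]
gripper_width: 9.5
gripper_force: 40.0
```

```bash
python3 - <<'E'
from h import *
rel()
E
```

```text
t 8.6167 px,ey,n [ 0.9 -0.2  8.3] rotvec from theta0 [0.28 0.03 4.15] F px,ey,n [2.4 2.8 8.1] q [  -4.3   17.   114.9   24.4   20.9 -124.3] tau_n 0.008 w 9.5 39.99009847640991
```

{"method": "send_rows", "body": {
  "targets": "0 0 0 0 0 5 0; 0 0 0 0 0 10 0; 0 0 0 0 0 15 0; 0 0 0 0 0 20 0; 0 0 0 0 0 25 0; 0 0 0 0 0 30 0; 0 0 0 0 0 35 0; 0 0 0 0 0 40 0; 0 0 0 0 0 45 0; 0 0 0 0 0 50 0; 0 0 0 0 0 55 0; 0 0 0 0 0 60 0"
}}

```text
time_s: 9.62
ee_pos: [629.1, 13.3, 117.2]
ee_rot: [152.7, 12.8, 126.1]
force: [-3.6, -2.6, 6.0]
gripper_width: 9.9
gripper_force: 40.0
```

```bash
python3 - <<'E'
from h import *
rel()
E
```

```text
t 9.6167 px,ey,n [ 0.1 -1.3  8.1] rotvec from theta0 [ 0.38 -0.12 64.22] F px,ey,n [-0.6 -1.7  7.3] q [ -4.3  17.1 115.   24.3  20.9 -64.2] tau_n -0.003 w 9.9 39.987709522247314
```

{"method": "send_rows", "body": {
  "targets": "0 0 0 0 0 4 0; 0 0 0 0 0 8 0; 0 0 0 0 0 12 0; 0 0 0 0 0 16 0; 0 0 0 0 0 19 0; 0 0 0 0 0 22 0; 0 0 0 0 0 24 0; 0 0 0 0 0 24 0"
}}

```text
time_s: 10.28
ee_pos: [628.6, 13.1, 116.9]
ee_rot: [150.2, 1.3, 105.0]
force: [-4.9, -4.0, 6.0]
gripper_width: 9.7
gripper_force: 40.0
```

```bash
python3 - <<'E'
from h import *
rel()
E
```

```text
t 10.2833 px,ey,n [-0.5 -1.3  8.1] rotvec from theta0 [ 0.4  -0.16 88.05] F px,ey,n [-2.  -2.8  8. ] q [ -4.3  17.  115.   24.3  20.9 -40.4] tau_n -0.01 w 9.7 39.98955309391022
```

{"method": "send_rows", "body": {
  "targets": "0 0 0 0 0 1.5 0; 0 0 0 0 0 3 0; 0 0 0 0 0 4.5 0; 0 0 0 0 0 6 0; 0 0 0 0 0 6 0"
}}

```text
time_s: 10.7
ee_pos: [628.5, 13.1, 116.8]
ee_rot: [150.2, -1.7, 99.8]
force: [-4.7, -3.7, 6.8]
gripper_width: 9.6
gripper_force: 40.0
```

```bash
python3 - <<'E'
from h import *
rel()
E
```

```text
t 10.7 px,ey,n [-0.6 -1.3  8.1] rotvec from theta0 [ 0.41 -0.17 94.03] F px,ey,n [-1.3 -2.5  8.6] q [ -4.3  17.  115.   24.3  20.9 -34.4] tau_n -0.021 w 9.6 39.98975336551666
```

{"method": "send_rows", "body": {
  "targets": "0 0 0 0 0 1.5 0; 0 0 0 0 0 3 0; 0 0 0 0 0 4 0; 0 0 0 0 0 4 0"
}}

```text
time_s: 11.03
ee_pos: [628.5, 13.1, 116.7]
ee_rot: [150.4, -3.7, 96.4]
force: [-5.3, -3.6, 6.6]
gripper_width: 10.0
gripper_force: 40.0
```

```bash
python3 - <<'E'
from h import *
rel()
E
```

```text
t 11.0333 px,ey,n [-0.7 -1.3  8.1] rotvec from theta0 [ 0.41 -0.18 98.01] F px,ey,n [-1.9 -2.3  8.7] q [ -4.3  17.  115.   24.3  20.9 -30.4] tau_n -0.038 w 10.0 39.98996615409851
```

{"method": "send_rows", "body": {
  "targets": "0 0 0 0 0 1.5 0; 0 0 0 0 0 3 0; 0 0 0 0 0 4 0; 0 0 0 0 0 4 0"
}}

```text
time_s: 11.37
ee_pos: [628.4, 13.1, 116.7]
ee_rot: [150.7, -5.6, 92.9]
force: [-6.3, -3.4, 7.4]
gripper_width: 10.0
gripper_force: 40.0
```

```bash
python3 - <<'E'
from h import *
rel()
E
```

```text
t 11.3667 px,ey,n [-0.8 -1.3  8. ] rotvec from theta0 [  0.41  -0.19 102.02] F px,ey,n [-2.3 -1.8  9.9] q [ -4.4  17.  115.   24.3  20.9 -26.4] tau_n 0.008 w 10.0 39.99022901058197
```

{"method": "send_rows", "body": {
  "targets": "0 0 0 0 0 1.5 0; 0 0 0 0 0 3 0; 0 0 0 0 0 4 0; 0 0 0 0 0 4 0"
}}

```text
time_s: 11.7
ee_pos: [628.3, 13.1, 116.6]
ee_rot: [151.1, -7.6, 89.3]
force: [-6.4, -4.0, 7.2]
gripper_width: 9.8
gripper_force: 40.0
```

```bash
python3 - <<'E'
from h import *
rel(); print(env.state()["torque"])
ims=[]
for n_ in("scene","top"):
    f=grab(n_); u,v=proj(f,seat+35*n); u,v=int(u),int(v)
    ims.append(cv2.resize(f["image"][v-40:v+40,u-40:u+40],None,fx=5,fy=5,interpolation=cv2.INTER_CUBIC))
cv2.imwrite("pics/w2.png",np.hstack(ims))
E
```

```text
t 11.7 px,ey,n [-0.9 -1.3  8.1] rotvec from theta0 [  0.42  -0.19 106.02] F px,ey,n [-2.6 -2.4  9.8] q [ -4.4  17.  115.   24.3  20.9 -22.4] tau_n -0.008 w 9.8 39.99046325683594
[-0.61255635  0.65131946 -0.24743792]
```

View pics/w2.png

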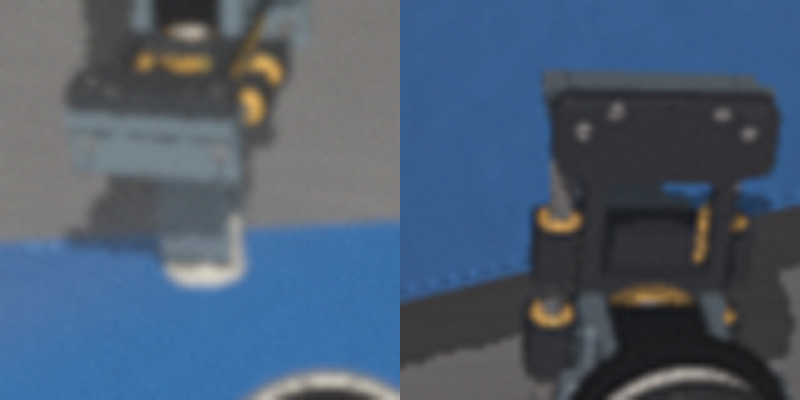

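{"method": "send_rows", "body": {
  "targets": "0 0 0 0 0 1.5 0; 0 0 0 0 0 3 0; 0 0 0 0 0 4.5 0; 0 0 0 0 0 6 0; 0 0 0 0 0 6 0"
}}

```text
time_s: 12.22
ee_pos: [628.1, 13.1, 116.6]
ee_rot: [151.9, -10.4, 84.0]
force: [-7.2, -3.2, 7.0]
gripper_width: 10.0
gripper_force: 40.0
```

```bash
python3 - <<'E'
from h import *
rel()
E
```

```text
t 12.2167 px,ey,n [-1.  -1.2  8.1] rotvec from theta0 [  0.43  -0.2  112.  ] F px,ey,n [-3.2 -1.5  9.9] q [ -4.4  17.  115.1  24.2  20.9 -16.4] tau_n -0.189 w 10.0 39.99979913234711
```

{"method": "send_rows", "body": {
  "targets": "0 0 0 0 0 1 0; 0 0 0 0 0 2 0; 0 0 0 0 0 2 0"
}}

```text
time_s: 12.47
ee_pos: [628.1, 13.1, 116.5]
ee_rot: [152.3, -11.3, 82.3]
force: [-4.9, -5.0, 6.4]
gripper_width: 10.0
gripper_force: 40.0
```

```bash
python3 - <<'E'
from h import *
rel()
E
```

```text
t 12.4667 px,ey,n [-1.1 -1.2  8. ] rotvec from theta0 [  0.43  -0.21 113.94] F px,ey,n [-2.  -3.7  8.6] q [ -4.3  17.  115.1  24.2  20.9 -14.5] tau_n -0.266 w 10.0 40.01660943031311
```

{"method": "send_rows", "body": {
  "targets": "0 0 0 0 0 -1.5 0; 0 0 0 0 0 -3 0; 0 0 -0.002 0 0 -3 0; 0 0 -0.004 0 0 -3 0; 0 0 -0.006 0 0 -3 0; 0 0 -0.006 0 0 -3 0",
  "grip_force": 10
}}

```text
time_s: 12.97
ee_pos: [625.3, 12.5, 121.7]
ee_rot: [151.8, -10.0, 84.9]
force: [-4.8, -6.6, 5.3]
gripper_width: 9.9
gripper_force: 10.0
```

```bash
python3 - <<'E'
from h import *
rel()
E
```

```text
t 12.9667 px,ey,n [-0.9 -1.1 13.9] rotvec from theta0 [  0.42  -0.2  111.02] F px,ey,n [-2.7 -5.3  7.7] q [ -4.4  16.4 115.   23.7  21.5 -16.9] tau_n -0.067 w 9.9 10.000122785568237
```

{"method": "send_rows", "body": {
  "targets": "0 0 -0.002 0 0 0 0; 0 0 -0.003 0 0 0 0; 0 0 -0.003 0 0 0 0; 0 0 -0.003 0 0 0 0"
}}

```text
time_s: 13.3
ee_pos: [624.5, 12.6, 123.2]
ee_rot: [151.8, -10.0, 84.9]
force: [3.9, -3.6, -6.1]
gripper_width: 9.8
gripper_force: 10.0
```

```bash
python3 - <<'E'
from h import *
rel()
E
```

```text
t 13.3 px,ey,n [-0.9 -0.8 15.6] rotvec from theta0 [  0.44  -0.15 111.07] F px,ey,n [-0.5 -4.4 -6.7] q [ -4.5  16.3 115.   23.5  21.8 -16.6] tau_n -0.12 w 9.8 9.997020810842514
```

{"method": "send_rows", "body": {
  "targets": "0 0 0.001 0 0 0 30; 0 0 0.001 0 0 0 45; 0 0 0.001 0 0 0 45; 0 0 0.001 0 0 0 45; 0 0 -0.02 0 0 0 45; 0 0 -0.05 0 0 0 45; 0 0 -0.08 0 0 0 45; 0 0 -0.12 0 0 0 45; -0.03 0.03 -0.16 0 0 0 45; -0.03 0.03 -0.19 0 0 0 45; -0.03 0.03 -0.19 0 0 0 45"
}}

```text
time_s: 14.22
ee_pos: [558.2, -44.5, 307.5]
ee_rot: [150.9, -10.0, 84.9]
force: [-0.1, 0.4, 0.9]
gripper_width: 41.1
gripper_force: 0.0
```

```bash
python3 - <<'E'
from h import *
rel()
ims=[]
for n_ in("scene","top"):
    f=grab(n_); u,v=proj(f,seat+25*n); u,v=int(u),int(v); print(n_,u,v,[np.round(proj(f,seat+k*n),1) for k in(8,34)])
    ims.append(cv2.resize(f["image"][v-40:v+40,u-40:u+40],None,fx=5,fy=5,interpolation=cv2.INTER_CUBIC))
cv2.imwrite("pics/w3.png",np.hstack(ims))
E
```

```text
t 14.2167 px,ey,n [ 23.9 -40.9 214.2] rotvec from theta0 [ -0.19  -1.09 111.04] F px,ey,n [0.4 0.4 0.7] q [-13.3   0.4 105.1  17.3  47.6 -14.2] tau_n 0.008 w 41.1 0.0
scene 318 189 [array([319.1, 196.1]), array([318.7, 186.5])]
top 318 207 [array([317.1, 203.3]), array([318.9, 209.3])]
```

View pics/w3.png

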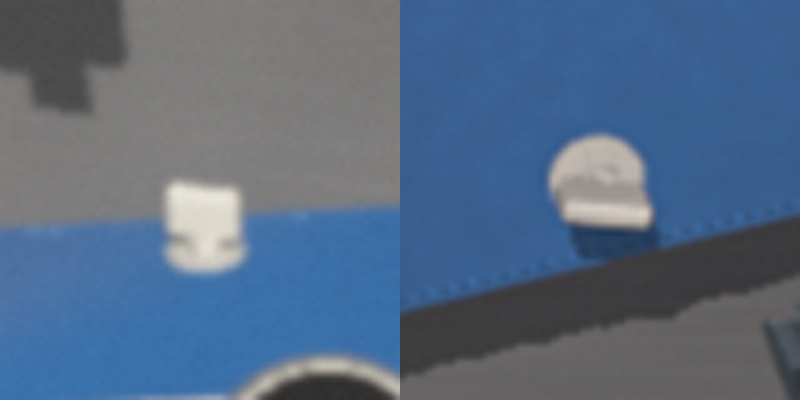

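```bash
python3 - <<'E'
from h import *
f=grab("top")
def onp(u,v,h):
    o,d=ray(f,u,v); t=((seat+h*n-o)@n)/(d@n); q=o+t*d-seat; return np.round([q@px,q@ey],1)
c=lambda x,y:((x-400)/5+278-.4,y/5+167-.4)
for h in (31,34):
    a=onp(*c(562,210),h);b=onp(*c(655,219),h); print(h,a,b,(a+b)/2,np.linalg.norm(a-b),"theta",np.degrees(np.arctan2(-(a-b)[1],(a-b)[0]))%180)
print("washer",onp(*c(597,178),2))
E
```

```text
31 [ 4.6 16.5] [ -9.1 -18.3] [-2.25 -0.9 ] 37.39959892833077 theta 111.4884763643337
34 [ 6.3 16.5] [ -7.4 -18.1] [-0.55 -0.8 ] 37.21357279273249 theta 111.60127534192547
washer [-0.8 -0.4]
```

The picture shows the panel shut and the wing about 111° round. Its outer end sits 34 mm off the face, which is a depth of 12 mm, so it is in the notch. The tool is clear, so I'm handing in.

```bash
python3 -c "
from workcell import env
print(env.job_done())"
```

```text
the job is handed in; nothing more can be done
None
```

The panel is shut and the stud was pushed in, turned clockwise to its stop and left at about 12 mm depth, its locking-notch depth by camera and by feel; I handed the job in at about 14 s with the gripper clear, the hammer, plates and spray bottle not touched as far as I know, and no verdict returned.

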